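# Assemble the stacking lunch tins

## Robot

A 7-joint arm with a two-finger parallel gripper is mounted at the origin on a cart in front of the work surface, level with it; the furniture and walls round the work are solid. World frame = base frame: x ahead of the robot, y to its left, z up, the work surface at z = 0. Lengths are in m, angles in rad, forces in N, time in s.
With the tool pointing down it reaches from about 0.4 to 0.925 m from the base axis. Payload 4.1 kg.
Tool frame: the origin (TCP) lies on the mounting face of the last link; the fingertips stand 173 mm ahead of it and the grasp point (between the pads) lies 155 mm ahead of it; x points along the fingers, y is the direction in which the jaws open and shut, and the axes are right-handed (so a half turn about x gives the same grasp; the last joint's range is limited). The gripper opens to 85 mm and grips with 20 to 120 N. Pads are 22 mm wide; open, the fingers measure 114 mm over their backs; the gripper's body (76 mm by 85 mm) begins 54 mm behind the grasp point. The pads swing forward as they close: fully open they stand 13 mm farther back than shut.
Start: joints at [-1.406, 0.398, 0.045, 1.537, -0.019, 1.207, -0.051], TCP at [0.169, 0.628, 0.405] pointing down, gripper open.
Joint ranges: [-2.82, 2.82], [-0.49, 2.23], [-1.37, 1.46], [0, 2.46], [-1.36, 4.5], [0.23, 2], [-2.94, 2.94]. Speed limits (rad/s): [2.57, 2.57, 3.14, 3.14, 3.14, 3.14, 3.14].

## Interface

Orientations are given as a unit quaternion [w, x, y, z].
In Python, from workcell import arm gives the robot as it stands. The module is installed in compiled form; this text tells all that it offers.
- The arm moves only by the tool carry_out, never from a script. Its arguments are lists of equal length, an entry for each row: "delta_pos": the shift along the world's x, y, z in m, a list of three; "twist": the turn, a rotation vector about the world's x, y, z in rad, a list of three. In form: {"delta_pos": [[x, y, z], ...], "twist": [[rx, ry, rz], ...]}. A call has 1 to 20 rows; each row is the pose to reach, as a shift and turn from the pose commanded when the call began; what a row does not reach only later rows make up. A row lasts 1/10 s, in which the tool goes at most 50 mm and 8.59 degrees, less where a joint would pass 70% of its speed; a pose out of reach is approached as far as the arm can. A call with a gripper value outside its range is refused whole. "hand" is the finger opening in m, from 0 to 0.0854, set as the call begins (left out, the last holds). The fingers move at their own pace and stop on an object; "squeeze" is the grip in N (left out, the last holds). Time passes only in rows, so rows that repeat a pose let the fingers close. It gives the time, the measured TCP pose, the force and the opening at its end, in the units of the state.
- arm.observe(): the state, without advancing time (a new reading comes with each control period).
- arm.camera(name): name is "scene" or "top" or "wrist"; returns (picture, depth): 384x512x3 uint8, blue, green, red; 384x512 float32, m along the optical axis (not along the pixel's ray), 0 where there is no reading.
- arm.calibration(name): a dict with "K" (3x3 intrinsics, pixels), "pose" (4x4, takes a point from camera to world coordinates). Camera axes: x right, y down, z forward; pixel columns grow to the right and rows downward; lengths in m; the calibration is good to about 2 mm. A picture is of the moment at which its call begins: read the wrist's pose just before it. calibration takes no time and is no camera call; for the wrist camera it gives the pose at the moment of the call.
- arm.sign_off(): hands the job in, once; it reports no verdict.
Trained networks look in the newest picture that a camera, given by its name, has taken for a name from the list of things; names that differ only in an ending like _2 or _b are one class to them, and where a whole thing is asked for, a point or a joint stands for the part that bears it (a point fixed in the world has none). Each returns a list of dicts, best first, with "confidence" (0 to 1); they miss things now and then, are a little off and sometimes report something else, mostly with a low value. They report only what shows in the picture. A call takes as long as a camera call.
- arm.boxes_of(camera, thing): "location" ([x, y, z] in m, in world coordinates, good to about 4 mm: the middle of the surface that is visible of it).
The state is a dict: "time": time; "q": joint angles; "joint_velocities": joint speeds; "joint_torque": joint torques, N m; "ee_pos": TCP position; "eef_rot": TCP orientation; "wrist_force": force on the tool from outside, world axes, zero at the start; "ft_torque": the same for the moment, N m; "gripper_width": finger opening in m.
Only numpy, scipy, OpenCV 4.12 (cv2) and the standard library are available. Lean on these libraries where they do the work, as an engineer would, in place of code of your own. Each camera call takes 0.05 s, during which the arm holds its last target. There are 200 camera calls.

## Task

Put the steel lunch carrier together on the round wooden stand, building upwards one piece at a time: first the deepest tin, its foot in the stand's recess, then the middle tin, then the shallowest, and last the lid with its knob up. Each piece must be fully home in the one below, so that the tower stands straight; leave everything else on the worktop where it is.

Things in the scene. Friction and masses are not known exactly. Their poses are not given: they have to be found in the camera images.
- stand_seat (a point): round wooden stand, fixed: a board 100 mm across, 8 mm thick, with a raised ring 68 mm across outside and 57 mm inside, its top 18 mm above the worktop, the recess inside it 10 mm deep. This point is the centre of the ring, level with its top; z up.
- deep_mid (a point): the deepest tin, 68 mm high: open round steel tin, 64 mm across, upright walls 3.5 mm thick. A tapered foot under it, 8 mm high and 42 to 53 mm across, drops into the 57 mm mouth of a tin or of the stand until the shoulder round the foot rests on the rim: a seated tin adds its height less 8 mm. This point is on its axis, half-way up (34 mm); z up. About 0.14 kg.
- medium_mid (a point): the middle tin, 52 mm high, otherwise like the deepest tin (diameter 64 mm, the same foot, walls and mouth). This point is on its axis, half-way up (26 mm above its underside); z up. About 0.11 kg.
- shallow_mid (a point): the shallowest tin, 40 mm high, otherwise like the deepest tin (diameter 64 mm, the same foot, walls and mouth). This point is on its axis, half-way up (20 mm above its underside); z up. About 0.09 kg.
- lid_knob (a point): the lid of the tins: a steel disc 64 mm across with the same 8 mm foot below it, its upper face 14 mm above its underside, and in its middle an upright round black knob 18 mm across that rises from there to 35 mm above the underside. This point is on the axis of the knob, 24 mm above the lid's underside; z up. About 0.08 kg.
- egg_timer_mid (a point): bystander, loose, to be left alone: kitchen timer, a red base under a white dome, 64 mm across, 52 mm high. This point is on its middle axis, 26 mm above the worktop.
- mill_2_mid (a point): bystander, loose, to be left alone: small salt shaker, clear with grey cap, 44 mm across, 90 mm high. This point is on its middle axis, 45 mm above the worktop.
- spice_jar_1_mid (a point): bystander, loose, to be left alone: spice jar with red cap, 45 mm across, 106 mm high. This point is on its middle axis, 53 mm above the worktop.
- tub_1_mid (a point): bystander, loose, to be left alone: yoghurt tub, 72 mm across, 71 mm high. This point is on its middle axis, 35 mm above the worktop.
- tea_box_mid (a point): bystander, loose, to be left alone: small yellow carton, 63 x 76 x 55 mm. This point is on its middle axis, 27 mm above the worktop.

How it is judged:
On the way, in this order (a step that is already met when the one before it is completed fails the run):
1. the deepest tin sits in the stand (horizontal distance between deep_mid and stand_seat below 0.005 m and z of deep_mid in the frame of stand_seat between 0.022 and 0.03 m and angle between deep_mid's own z axis and vertical below 0.07 rad), for 0.2 s.
2. the middle tin sits on the deepest tin (horizontal distance between medium_mid and deep_mid below 0.005 m and z of medium_mid in the frame of deep_mid between 0.048 and 0.056 m and angle between medium_mid's own z axis and vertical below 0.07 rad), for 0.2 s.
3. the shallowest tin sits on the middle tin (horizontal distance between shallow_mid and medium_mid below 0.005 m and z of shallow_mid in the frame of medium_mid between 0.034 and 0.042 m and angle between shallow_mid's own z axis and vertical below 0.07 rad), for 0.2 s.
4. the lid closes the shallowest tin (horizontal distance between lid_knob and shallow_mid below 0.005 m and z of lid_knob in the frame of shallow_mid between 0.032 and 0.04 m and angle between lid_knob's own z axis and vertical below 0.07 rad), for 0.2 s.
At the end, for the whole second after the job is handed in: The deepest tin sits in the stand, the middle tin on it, the shallowest on that and the lid on top: each within 5 mm of the axis of the one below, within 4 mm of its seated height and within 0.07 rad of upright (all of step 1 and all of step 2 and all of step 3 and all of step 4); the robot touches nothing.
It fails at once if a bystander (timer, salt shaker, spice jar, tub or small carton) is moved by more than 25 mm (distance of any of egg_timer_mid, mill_2_mid, spice_jar_1_mid, tub_1_mid, tea_box_mid from where it was at the start of the episode above 0.025 m).
It also fails if it takes over 112 s, if anything falls off the work surface, if the arm or the gripper's body presses on something with over 40 N, if the wrist force passes 120 N, or if a joint passes its speed limit or range.

## Working session

There is one attempt and no reset: what is moved stays moved. The work goes in short steps, Python scripts to look and compute and a tool call to move; the robot and the scene stay as the last step left them, time stands still between calls to the robot, and variables do not carry over. Pictures are saved under pics/ and viewed, on a budget of 14 in all, crops included, one or two more only if the job needs it, and the job is handed in when it is done.

Besides the shell and the picture viewer there is one more tool, called by a JSON object that holds its "op" and its "data". carry_out: Moves the arm, as the interface text tells. Its arguments: {"type":"object","properties":{"delta_pos":{"type":"array"},"twist":{"type":"array"},"hand":{"type":"number"},"squeeze":{"type":"number"}},"required":["delta_pos","twist"]}

```bash
mkdir -p pics; cat > h.py <<'E'
from workcell import arm
import numpy as np, cv2
def cloud(cam):
    p,d=arm.camera(cam); c=arm.calibration(cam); K=c["K"];T=np.array(c["pose"])
    v,u=np.indices(d.shape); P=np.stack([(u-K[0][2])/K[0][0]*d,(v-K[1][2])/K[1][1]*d,d],-1)
    W=P@T[:3,:3].T+T[:3,3]; W[d==0]=np.nan
    return p,W
E
python3 - <<'E'
from h import *
s=arm.observe(); print({k:np.round(v,3) for k,v in s.items()})
ims=[]
for cam in("scene","top"):
    p,W=cloud(cam); np.save(cam,W); ims.append(p)
    for n in "stand_seat deep_mid medium_mid shallow_mid lid_knob egg_timer_mid mill_2_mid spice_jar_1_mid tub_1_mid tea_box_mid".split():
        print(cam,n,[(np.round(b["location"],3).tolist(),round(b["confidence"],2)) for b in arm.boxes_of(cam,n)][:3])
cv2.imwrite("pics/a.png",cv2.resize(np.vstack(ims),(512,768))[:, :] if 0 else cv2.resize(np.hstack(ims),(800,300)))
cv2.imwrite("pics/top.png",ims[1])
E
```

```text
{'time': np.float64(0.0), 'q': array([-1.406,  0.399,  0.045,  1.538, -0.019,  1.207, -0.051]), 'joint_velocities': array([ 0.   ,  0.   , -0.001, -0.   ,  0.002,  0.002, -0.001]), 'joint_torque': array([ 0.0000e+00, -4.7512e+01,  1.3650e+00, -2.5421e+01,  1.2000e-02,
        9.0000e-03, -0.0000e+00]), 'ee_pos': array([0.169, 0.627, 0.404]), 'eef_rot': array([ 0.701,  0.092,  0.701, -0.094]), 'wrist_force': array([-0.302,  0.005, -0.295]), 'ft_torque': array([0.011, 0.027, 0.043]), 'gripper_width': np.float64(0.086)}
scene stand_seat [([0.441, 0.32, 0.006], 0.78)]
scene deep_mid [([0.453, -0.317, 0.041], 0.84), ([0.495, -0.182, 0.031], 0.36)]
scene medium_mid [([0.496, -0.183, 0.029], 0.7)]
scene shallow_mid [([0.503, 0.16, 0.022], 0.86)]
scene lid_knob [([0.476, -0.017, 0.016], 0.5)]
scene egg_timer_mid [([0.353, 0.16, 0.037], 0.79)]
scene mill_2_mid [([0.349, -0.16, 0.056], 0.58)]
scene spice_jar_1_mid [([0.574, -0.074, 0.067], 0.8)]
scene tub_1_mid [([0.568, -0.329, 0.067], 0.87)]
scene tea_box_mid [([0.558, 0.226, 0.051], 0.93)]
top stand_seat [([0.45, 0.326, 0.011], 0.64)]
top deep_mid [([0.465, -0.32, 0.022], 0.71)]
top medium_mid [([0.494, -0.179, 0.014], 0.93), ([0.477, -0.011, 0.015], 0.54)]
top shallow_mid [([0.503, 0.16, 0.011], 0.8)]
top lid_knob [([0.48, -0.012, 0.012], 0.7), ([0.369, -0.151, 0.085], 0.63)]
top egg_timer_mid [([0.37, 0.167, 0.042], 0.86)]
top mill_2_mid [([0.368, -0.152, 0.085], 0.61)]
top spice_jar_1_mid [([0.578, -0.067, 0.106], 0.63)]
top tub_1_mid [([0.582, -0.324, 0.066], 0.6)]
top tea_box_mid [([0.569, 0.234, 0.054], 0.65)]
```

View pics/a.png

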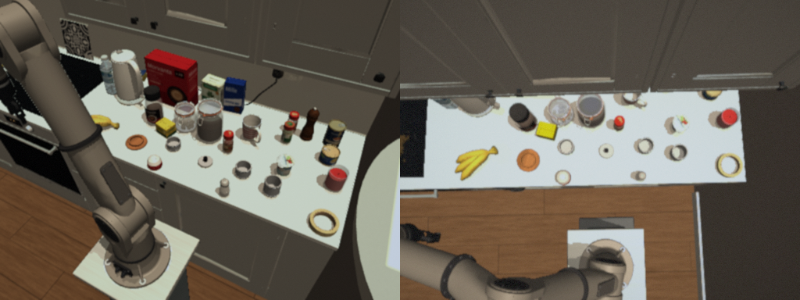

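View pics/top.png

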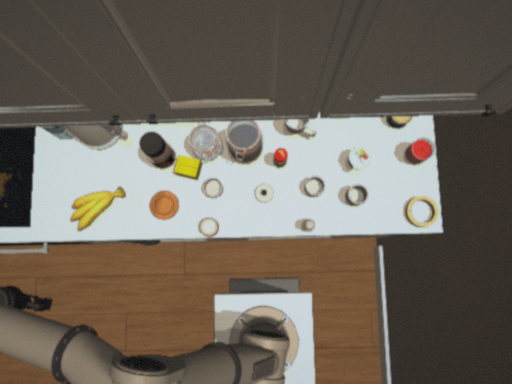

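The top view shows the stand at (165,205), the shallowest tin at (212,188), the lid at (264,193), the middle tin at (313,187) and the deepest tin at (356,195), all upright. The detections agree. Next I refine the centres from depth.

```bash
cat >> h.py <<'E'
from scipy.optimize import least_squares
def ring(W,c,z,rin,rout,dz=.004):
    "circle centre of annular surface: mean radius known, points near height z"
    Q=W.reshape(-1,3); Q=Q[np.isfinite(Q).all(1)]
    c=np.array(c[:2],float); r=(rin+rout)/2
    for w in(.02,.012,.008,.006):
        d=np.hypot(*(Q[:,:2]-c).T); m=(abs(Q[:,2]-z)<dz)&(d>rin-w)&(d<rout+w)
        if m.sum()<6: return c,m.sum(),0
        f=least_squares(lambda x:np.hypot(*(Q[m,:2]-x).T)-r,c,loss="soft_l1",f_scale=.002); c=f.x
    return c,int(m.sum()),Q[m,2].mean(),float(np.sqrt(np.mean(f.fun**2)))
SP={"stand":(.018,.0285,.034),"deep":(.068,.0285,.032),"medium":(.052,.0285,.032),"shallow":(.040,.0285,.032)}
E
python3 - <<'E'
from h import *
G={"stand":(.45,.326),"deep":(.465,-.32),"medium":(.494,-.18),"shallow":(.503,.16)}
for cam in("scene","top"):
    W=np.load(cam+".npy")
    for n,(z,a,b) in SP.items(): print(cam,n,*[np.round(x,4) for x in ring(W,G[n],z,a,b)])
    Q=W.reshape(-1,3);Q=Q[np.isfinite(Q).all(1)]
    m=(np.hypot(Q[:,0]-.48,Q[:,1]+.012)<.03)&(Q[:,2]>.025)&(Q[:,2]<.045); print("knob",m.sum(),Q[m].mean(0))
c=arm.calibration("wrist"); s=arm.observe()
from scipy.spatial.transform import Rotation as R
q=s["eef_rot"]; Rt=R.from_quat([q[1],q[2],q[3],q[0]]).as_matrix(); print("tool axes\n",Rt.round(3)); T=np.array(c["pose"])
print("cam in tool",(Rt.T@(T[:3,3]-s["ee_pos"])).round(3)); print((Rt.T@T[:3,:3]).round(2)); print(np.round(c["K"],1))
E
```

```text
scene stand [0.4475 0.3242] 79 0.0177 0.0028
scene deep [ 0.4594 -0.3142] 93 0.067 0.0017
scene medium [ 0.4931 -0.1801] 82 0.0518 0.0017
scene shallow [0.4992 0.1555] 64 0.0392 0.0021
knob 28 [ 0.47681082 -0.01364702  0.03240799]
top stand [0.45   0.3264] 90 0.0173 0.0024
top deep [ 0.4618 -0.3121] 69 0.0676 0.0015
top medium [ 0.4953 -0.1783] 67 0.0518 0.0014
top shallow [0.5011 0.1573] 70 0.0395 0.0015
knob 25 [ 0.48063483 -0.01206596  0.03416898]
tool axes
 [[ 0.     0.261  0.965]
 [ 0.     0.965 -0.261]
 [-1.     0.     0.   ]]
cam in tool [ 0.031 -0.    -0.077]
[[-0.   -0.3   0.95]
 [ 1.    0.    0.  ]
 [-0.    0.95  0.3 ]]
[[312.4   0.  256. ]
 [  0.  312.4 194.5]
 [  0.    0.    1. ]]
```

{"op": "carry_out", "data": {"delta_pos": [[0.25, -0.303, 0], [0.25, -0.303, 0], [0.25, -0.303, 0], [0.25, -0.303, 0], [0.25, -0.303, 0], [0.25, -0.303, 0], [0.25, -0.303, 0], [0.25, -0.303, 0], [0.25, -0.303, 0], [0.25, -0.303, 0], [0.25, -0.303, 0], [0.25, -0.303, 0]], "twist": [[0, 0, 0.264], [0, 0, 0.264], [0, 0, 0.264], [0, 0, 0.264], [0, 0, 0.264], [0, 0, 0.264], [0, 0, 0.264], [0, 0, 0.264], [0, 0, 0.264], [0, 0, 0.264], [0, 0, 0.264], [0, 0, 0.264]]}}

```text
time: 2.3
ee_pos: [0.4184, 0.326, 0.4047]
eef_rot: [0.707, -0.001, 0.707, 0.001]
wrist_force: [-0.2, 0.1, -0.3]
gripper_width: 0.0853
```

```bash
cat > look.py <<'E'
from h import *; import sys
G={"stand":(.449,.325),"deep":(.461,-.313),"medium":(.494,-.179),"shallow":(.5,.1565)}
p,W=cloud("wrist"); 
for n in sys.argv[2:]:
    z,a,b=SP[n]; print(n,*[np.round(x,4) for x in ring(W,G[n],z,a,b)])
Q=W.reshape(-1,3);Q=Q[np.isfinite(Q).all(1)]
m=(np.hypot(Q[:,0]-.479,Q[:,1]+.012)<.016)&(Q[:,2]>.031)&(Q[:,2]<.045); print("knob",m.sum(),Q[m].mean(0).round(4))
cv2.imwrite(f"pics/{sys.argv[1]}.png",p); s=arm.observe(); print(s["time"],s["q"].round(2),s["ee_pos"].round(4))
E
python3 look.py w1 stand shallow
```

```text
stand [0.4483 0.3256] 760 0.0172 0.0017
shallow [0.4997 0.1574] 655 0.0387 0.0013
knob 0 [nan nan nan]
2.35 [-0.91  0.19  0.19  1.83 -0.04  1.13  0.87] [0.4185 0.3259 0.4047]look.py:7: RuntimeWarning: Mean of empty slice.
  m=(np.hypot(Q[:,0]-.479,Q[:,1]+.012)<.016)&(Q[:,2]>.031)&(Q[:,2]<.045); print("knob",m.sum(),Q[m].mean(0).round(4))
  ret = um.true_divide(
```

{"op": "carry_out", "data": {"delta_pos": [[0.03, -0.25, 0], [0.03, -0.25, 0], [0.03, -0.25, 0], [0.03, -0.25, 0], [0.03, -0.25, 0], [0.03, -0.25, 0], [0.03, -0.25, 0], [0.03, -0.25, 0]], "twist": [[0, 0, 0], [0, 0, 0], [0, 0, 0], [0, 0, 0], [0, 0, 0], [0, 0, 0], [0, 0, 0], [0, 0, 0]]}}

```text
time: 3.15
ee_pos: [0.4493, 0.0763, 0.4048]
eef_rot: [0.707, -0.001, 0.707, 0.001]
wrist_force: [-0.8, -0.2, -0.1]
gripper_width: 0.0852
```

```bash
python3 look.py w2 shallow medium
```

```text
shallow [0.4992 0.1563] 654 0.0388 0.0013
medium [ 0.4946 -0.1783] 690 0.0506 0.0013
knob 184 [ 0.4796 -0.0121  0.0344]
3.2 [-0.64  0.04  0.39  1.99 -0.02  1.11  1.33] [0.4493 0.0766 0.4047]
```

{"op": "carry_out", "data": {"delta_pos": [[0, -0.33, 0], [0, -0.33, 0], [0, -0.33, 0], [0, -0.33, 0], [0, -0.33, 0], [0, -0.33, 0], [0, -0.33, 0], [0, -0.33, 0], [0, -0.33, 0], [0, -0.33, 0]], "twist": [[0, 0, 0], [0, 0, 0], [0, 0, 0], [0, 0, 0], [0, 0, 0], [0, 0, 0], [0, 0, 0], [0, 0, 0], [0, 0, 0], [0, 0, 0]]}}

```text
time: 4.2
ee_pos: [0.4505, -0.2532, 0.4043]
eef_rot: [0.707, -0.001, 0.707, 0.002]
wrist_force: [-0.2, -0.1, -0.4]
gripper_width: 0.0851
```

```bash
python3 look.py w3 medium deep
```

```text
medium [ 0.4937 -0.1803] 725 0.0508 0.0013
deep [ 0.4603 -0.3137] 841 0.0669 0.0013
knob 202 [ 0.479  -0.0145  0.0344]
4.25 [-0.18  0.2   0.71  1.87 -0.14  1.13  2.15] [ 0.4504 -0.2532  0.4045]
```

View pics/w3.png

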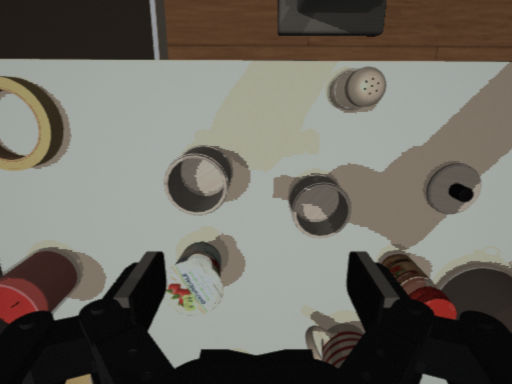

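The picture shows the deepest tin at (198,180), the middle tin at (318,205), the lid at (455,188) and the tub at (198,280), all clear of one another. All the centre estimates agree within 2 mm. Next I grasp the deepest tin.

{"op": "carry_out", "data": {"delta_pos": [[0.01, -0.06, 0], [0.01, -0.06, 0], [0.01, -0.06, 0], [0.01, -0.06, -0.05], [0.01, -0.06, -0.1], [0.01, -0.06, -0.14], [0.01, -0.06, -0.17], [0.01, -0.06, -0.19], [0.01, -0.06, -0.205], [0.01, -0.06, -0.205], [0.01, -0.06, -0.205]], "twist": [[0, 0, 0], [0, 0, 0], [0, 0, 0], [0, 0, 0], [0, 0, 0], [0, 0, 0], [0, 0, 0], [0, 0, 0], [0, 0, 0], [0, 0, 0], [0, 0, 0]]}}

```text
time: 5.35
ee_pos: [0.46, -0.315, 0.2004]
eef_rot: [0.707, -0.0, 0.707, 0.0]
wrist_force: [-0.2, -0.5, -0.6]
gripper_width: 0.0853
```

{"op": "carry_out", "data": {"delta_pos": [[0, 0, 0], [0, 0, 0], [0, 0, 0], [0, 0, 0], [0, 0, 0], [0, 0, 0], [0, 0, 0], [0, 0, 0]], "twist": [[0, 0, 0], [0, 0, 0], [0, 0, 0], [0, 0, 0], [0, 0, 0], [0, 0, 0], [0, 0, 0], [0, 0, 0]], "hand": 0.05, "squeeze": 40}}

```text
time: 6.15
ee_pos: [0.4601, -0.3158, 0.2015]
eef_rot: [0.708, -0.0, 0.706, 0.0]
wrist_force: [-0.4, 1.8, 6.0]
gripper_width: 0.0639
```

{"op": "carry_out", "data": {"delta_pos": [[0, 0, 0.05], [0, 0, 0.1], [0, 0, 0.15], [-0.012, 0.641, 0.15], [-0.012, 0.641, 0.15], [-0.012, 0.641, 0.15], [-0.012, 0.641, 0.15], [-0.012, 0.641, 0.15], [-0.012, 0.641, 0.15], [-0.012, 0.641, 0.15], [-0.012, 0.641, 0.15], [-0.012, 0.641, 0.15], [-0.012, 0.641, 0.15], [-0.012, 0.641, 0.15], [-0.012, 0.641, 0.15], [-0.012, 0.641, 0.15], [-0.012, 0.641, 0.15], [-0.012, 0.641, 0.15], [-0.012, 0.641, 0.15], [-0.012, 0.641, 0.15]], "twist": [[0, 0, 0], [0, 0, 0], [0, 0, 0], [0, 0, 0], [0, 0, 0], [0, 0, 0], [0, 0, 0], [0, 0, 0], [0, 0, 0], [0, 0, 0], [0, 0, 0], [0, 0, 0], [0, 0, 0], [0, 0, 0], [0, 0, 0], [0, 0, 0], [0, 0, 0], [0, 0, 0], [0, 0, 0], [0, 0, 0]]}}

```text
time: 8.15
ee_pos: [0.4479, 0.3237, 0.35]
eef_rot: [0.707, 0.001, 0.707, -0.001]
wrist_force: [-0.4, -0.9, -0.3]
gripper_width: 0.0642
```

```bash
python3 - <<'E'
from h import *
s=arm.observe(); print(s["time"],s["ee_pos"].round(4),s["wrist_force"].round(1),s["q"].round(2))
p,W=cloud("wrist"); cv2.imwrite("pics/w4.png",p)
z=.068+.15
print(ring(W,s["ee_pos"],z,.0285,.032,.006)); print(ring(W,(.4485,.3255),.018,.0285,.034))
E
```

```text
8.15 [0.4479 0.3237 0.35  ] [-0.4 -0.9 -0.3] [-1.01  0.29  0.36  1.84 -0.12  1.03  0.98]
(array([0.4470964 , 0.32381198]), 5970, np.float64(0.2156633902758197), 0.0022002334641522472)
(array([0.44858525, 0.32590274]), 716, np.float64(0.017282977363977655), 0.0016239892938646233)
```

View pics/w4.png

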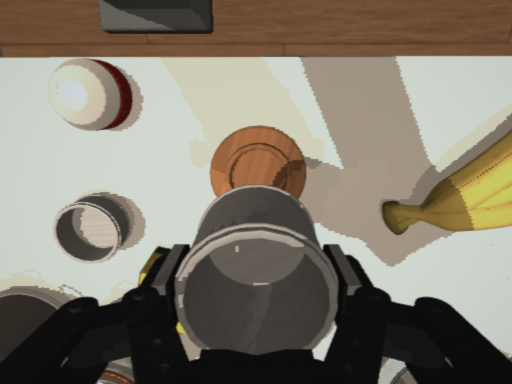

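The tin hangs straight in the jaws at (258,290), above the stand at (258,170). I lower it with a small correction.

{"op": "carry_out", "data": {"delta_pos": [[0.0015, 0.001, 0], [0.0015, 0.001, -0.04], [0.0015, 0.001, -0.08], [0.0015, 0.001, -0.11], [0.0015, 0.001, -0.12], [0.0015, 0.001, -0.12], [0.0015, 0.001, -0.12]], "twist": [[0, 0, 0], [0, 0, 0], [0, 0, 0], [0, 0, 0], [0, 0, 0], [0, 0, 0], [0, 0, 0]]}}

```text
time: 8.9
ee_pos: [0.4499, 0.3268, 0.2311]
eef_rot: [0.708, 0.001, 0.706, 0.001]
wrist_force: [0.2, 0.5, -1.4]
gripper_width: 0.0637
```

{"op": "carry_out", "data": {"delta_pos": [[0, 0, -0.005], [0, 0, -0.01], [0, 0, -0.014], [0, 0, -0.018], [0, 0, -0.021], [0, 0, -0.021], [0, 0, -0.021]], "twist": [[0, 0, 0], [0, 0, 0], [0, 0, 0], [0, 0, 0], [0, 0, 0], [0, 0, 0], [0, 0, 0]]}}

```text
time: 9.6
ee_pos: [0.4491, 0.3266, 0.2113]
eef_rot: [0.707, 0.0, 0.708, 0.0]
wrist_force: [-6.8, -4.1, 20.3]
gripper_width: 0.0641
```

{"op": "carry_out", "data": {"delta_pos": [[0, 0, 0.001], [0, 0, 0.001], [0, 0, 0.001], [0, 0, 0.001], [0, 0, 0.001], [0, 0, 0.001]], "twist": [[0, 0, 0], [0, 0, 0], [0, 0, 0], [0, 0, 0], [0, 0, 0], [0, 0, 0]], "hand": 0.085}}

```text
time: 10.2
ee_pos: [0.449, 0.3265, 0.2095]
eef_rot: [0.707, -0.0, 0.707, 0.0]
wrist_force: [0.5, 0.3, 0.2]
gripper_width: 0.085
```

{"op": "carry_out", "data": {"delta_pos": [[0, 0, 0.04], [0, 0, 0.08], [0, 0, 0.13], [-0.02, 0, 0.18], [-0.04, 0, 0.2], [-0.04, 0, 0.2], [-0.04, 0, 0.2]], "twist": [[0, 0, 0], [0, 0, 0], [0, 0, 0], [0, 0, 0], [0, 0, 0], [0, 0, 0], [0, 0, 0]]}}

```text
time: 10.9
ee_pos: [0.4088, 0.3265, 0.4098]
eef_rot: [0.707, -0.0, 0.707, 0.001]
wrist_force: [0.6, 0.2, -0.4]
gripper_width: 0.0846
```

```bash
cat > chk.py <<'E'
from h import *; import sys
s=arm.observe(); print(s["time"],s["ee_pos"].round(4),s["gripper_width"])
p,W=cloud("wrist"); cv2.imwrite(f"pics/{sys.argv[1]}.png",p); z=float(sys.argv[2])
Q=W.reshape(-1,3);Q=Q[np.isfinite(Q).all(1)]
c=ring(W,(.449,.326),z,.0285,.032,.008); print(c)
d=Q[:,:2]-c[0]; m=(abs(np.hypot(*d.T)-.030)<.002)&(abs(Q[:,2]-z)<.008)
A=np.c_[d[m],np.ones(m.sum())]; print("plane tilt x,y,z",np.linalg.lstsq(A,Q[m,2],rcond=None)[0].round(4))
E
python3 chk.py w5 .078
```

```text
10.9 [0.4088 0.3265 0.4098] 0.08460135400778537
(array([0.44814301, 0.32616747]), 921, np.float64(0.07518036911306322), 0.0013699251508695047)
plane tilt x,y,z [-0.0117 -0.0016  0.0753]
```

{"op": "carry_out", "data": {"delta_pos": [[0.084, -0.506, 0], [0.084, -0.506, 0], [0.084, -0.506, 0], [0.084, -0.506, 0], [0.084, -0.506, 0], [0.084, -0.506, 0], [0.084, -0.506, 0], [0.084, -0.506, 0], [0.084, -0.506, 0], [0.084, -0.506, 0], [0.084, -0.506, 0], [0.084, -0.506, 0], [0.084, -0.506, -0.05], [0.084, -0.506, -0.1], [0.084, -0.506, -0.15], [0.084, -0.506, -0.18], [0.084, -0.506, -0.205], [0.084, -0.506, -0.222], [0.084, -0.506, -0.222], [0.084, -0.506, -0.222]], "twist": [[0, 0, 0], [0, 0, 0], [0, 0, 0], [0, 0, 0], [0, 0, 0], [0, 0, 0], [0, 0, 0], [0, 0, 0], [0, 0, 0], [0, 0, 0], [0, 0, 0], [0, 0, 0], [0, 0, 0], [0, 0, 0], [0, 0, 0], [0, 0, 0], [0, 0, 0], [0, 0, 0], [0, 0, 0], [0, 0, 0]]}}

```text
time: 12.95
ee_pos: [0.4928, -0.1787, 0.1872]
eef_rot: [0.707, -0.0, 0.708, 0.001]
wrist_force: [-0.4, -0.3, -0.3]
gripper_width: 0.0849
```

{"op": "carry_out", "data": {"delta_pos": [[0, 0, 0], [0, 0, 0], [0, 0, 0], [0, 0, 0], [0, 0, 0], [0, 0, 0], [0, 0, 0], [0, 0, 0]], "twist": [[0, 0, 0], [0, 0, 0], [0, 0, 0], [0, 0, 0], [0, 0, 0], [0, 0, 0], [0, 0, 0], [0, 0, 0]], "hand": 0.05, "squeeze": 40}}

```text
time: 13.75
ee_pos: [0.4937, -0.1796, 0.1891]
eef_rot: [0.708, -0.0, 0.706, 0.0]
wrist_force: [-0.9, 0.5, 6.7]
gripper_width: 0.0621
```

{"op": "carry_out", "data": {"delta_pos": [[0, 0, 0.05], [0, 0, 0.1], [0, 0, 0.15], [0, 0, 0.17], [-0.044, 0.506, 0.17], [-0.044, 0.506, 0.17], [-0.044, 0.506, 0.17], [-0.044, 0.506, 0.17], [-0.044, 0.506, 0.17], [-0.044, 0.506, 0.17], [-0.044, 0.506, 0.17], [-0.044, 0.506, 0.17], [-0.044, 0.506, 0.17], [-0.044, 0.506, 0.17], [-0.044, 0.506, 0.17], [-0.044, 0.506, 0.17], [-0.044, 0.506, 0.17], [-0.044, 0.506, 0.17], [-0.044, 0.506, 0.17], [-0.044, 0.506, 0.17]], "twist": [[0, 0, 0], [0, 0, 0], [0, 0, 0], [0, 0, 0], [0, 0, 0], [0, 0, 0], [0, 0, 0], [0, 0, 0], [0, 0, 0], [0, 0, 0], [0, 0, 0], [0, 0, 0], [0, 0, 0], [0, 0, 0], [0, 0, 0], [0, 0, 0], [0, 0, 0], [0, 0, 0], [0, 0, 0], [0, 0, 0]]}}

```text
time: 15.75
ee_pos: [0.4493, 0.3253, 0.3579]
eef_rot: [0.707, 0.001, 0.707, -0.001]
wrist_force: [0.3, -0.1, -2.4]
gripper_width: 0.0614
```

```bash
cat > held.py <<'E'
from h import *; import sys
s=arm.observe(); print(s["time"],s["ee_pos"].round(4),s["wrist_force"].round(1),s["gripper_width"])
p,W=cloud("wrist"); cv2.imwrite(f"pics/{sys.argv[1]}.png",p)
for z in map(float,sys.argv[2:]): print(z,*[np.round(x,4) for x in ring(W,(.4485,.326),z,.0285,.032,.006)])
E
python3 held.py w6 .221 .078
```

```text
15.75 [0.4493 0.3253 0.3579] [ 0.3 -0.1 -2.4] 0.06139185690898727
0.221 [0.4486 0.3256] 6426 0.2196 0.0019
0.078 [0.4485 0.3273] 822 0.0764 0.0014
```

View pics/w6.png

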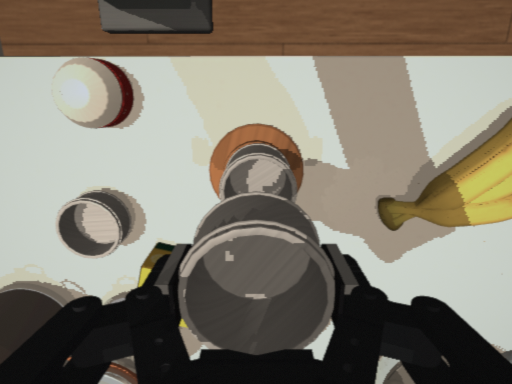

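The middle tin is held level at (258,285), in line with the deep tin's mouth at (258,175). I lower it.

{"op": "carry_out", "data": {"delta_pos": [[0, 0, -0.03], [0, 0, -0.06], [0, 0, -0.08], [0, 0, -0.085], [0, 0, -0.085], [0, 0, -0.09], [0, 0, -0.095], [0, 0, -0.098], [0, 0, -0.1], [0, 0, -0.102], [0, 0, -0.102], [0, 0, -0.102]], "twist": [[0, 0, 0], [0, 0, 0], [0, 0, 0], [0, 0, 0], [0, 0, 0], [0, 0, 0], [0, 0, 0], [0, 0, 0], [0, 0, 0], [0, 0, 0], [0, 0, 0], [0, 0, 0]]}}

```text
time: 17.0
ee_pos: [0.4495, 0.3264, 0.259]
eef_rot: [0.707, 0.001, 0.707, 0.001]
wrist_force: [-6.1, -4.0, 20.8]
gripper_width: 0.062
```

{"op": "carry_out", "data": {"delta_pos": [[0, 0, 0.001], [0, 0, 0.001], [0, 0, 0.001], [0, 0, 0.001], [0, 0, 0.001], [0, 0, 0.001]], "twist": [[0, 0, 0], [0, 0, 0], [0, 0, 0], [0, 0, 0], [0, 0, 0], [0, 0, 0]], "hand": 0.085}}

```text
time: 17.6
ee_pos: [0.4489, 0.3265, 0.2565]
eef_rot: [0.707, -0.0, 0.707, 0.0]
wrist_force: [0.2, 0.6, 0.5]
gripper_width: 0.085
```

{"op": "carry_out", "data": {"delta_pos": [[0, 0, 0.04], [0, 0, 0.08], [0, 0, 0.13], [-0.02, 0, 0.16], [-0.04, 0, 0.16], [-0.04, 0, 0.16], [-0.04, 0, 0.16]], "twist": [[0, 0, 0], [0, 0, 0], [0, 0, 0], [0, 0, 0], [0, 0, 0], [0, 0, 0], [0, 0, 0]]}}

```text
time: 18.3
ee_pos: [0.4088, 0.3265, 0.4165]
eef_rot: [0.707, -0.0, 0.707, 0.0]
wrist_force: [1.3, 0.6, -0.2]
gripper_width: 0.0849
```

```bash
python3 chk.py w7 .122; python3 look.py w7b shallow 2>/dev/null
```

```text
18.3 [0.4088 0.3265 0.4165] 0.08494063278858466
(array([0.44957036, 0.32673878]), 1174, np.float64(0.11983362031730722), 0.0013217122703263332)
plane tilt x,y,z [-0.0127 -0.0011  0.1199]
shallow [0.4997 0.1573] 604 0.0387 0.0013
knob 0 [nan nan nan]
18.4 [-1.24  0.18  0.55  1.83 -0.1   1.16  0.92] [0.4095 0.3262 0.4161]
```

{"op": "carry_out", "data": {"delta_pos": [[0.09, -0.17, 0], [0.09, -0.17, 0], [0.09, -0.17, 0], [0.09, -0.17, 0], [0.09, -0.17, 0], [0.09, -0.17, -0.05], [0.09, -0.17, -0.1], [0.09, -0.17, -0.15], [0.09, -0.17, -0.19], [0.09, -0.17, -0.215], [0.09, -0.17, -0.23], [0.09, -0.17, -0.236], [0.09, -0.17, -0.236], [0.09, -0.17, -0.236]], "twist": [[0, 0, 0], [0, 0, 0], [0, 0, 0], [0, 0, 0], [0, 0, 0], [0, 0, 0], [0, 0, 0], [0, 0, 0], [0, 0, 0], [0, 0, 0], [0, 0, 0], [0, 0, 0], [0, 0, 0], [0, 0, 0]]}}

```text
time: 19.8
ee_pos: [0.4998, 0.1567, 0.1818]
eef_rot: [0.708, 0.0, 0.706, 0.0]
wrist_force: [-0.1, -0.1, -0.1]
gripper_width: 0.085
```

{"op": "carry_out", "data": {"delta_pos": [[0, 0, 0], [0, 0, 0], [0, 0, 0], [0, 0, 0], [0, 0, 0], [0, 0, 0], [0, 0, 0], [0, 0, 0]], "twist": [[0, 0, 0], [0, 0, 0], [0, 0, 0], [0, 0, 0], [0, 0, 0], [0, 0, 0], [0, 0, 0], [0, 0, 0]], "hand": 0.05, "squeeze": 40}}

```text
time: 20.6
ee_pos: [0.4996, 0.1567, 0.1824]
eef_rot: [0.708, 0.001, 0.706, 0.001]
wrist_force: [-0.9, -1.0, 6.6]
gripper_width: 0.0637
```

{"op": "carry_out", "data": {"delta_pos": [[0, 0, 0.05], [0, 0, 0.1], [0, 0, 0.15], [0, 0, 0.2], [0, 0, 0.2], [-0.05, 0.17, 0.2], [-0.05, 0.17, 0.2], [-0.05, 0.17, 0.2], [-0.05, 0.17, 0.2], [-0.05, 0.17, 0.2], [-0.05, 0.17, 0.2], [-0.05, 0.17, 0.2], [-0.05, 0.17, 0.2]], "twist": [[0, 0, 0], [0, 0, 0], [0, 0, 0], [0, 0, 0], [0, 0, 0], [0, 0, 0], [0, 0, 0], [0, 0, 0], [0, 0, 0], [0, 0, 0], [0, 0, 0], [0, 0, 0], [0, 0, 0]]}}

```text
time: 21.9
ee_pos: [0.4496, 0.3248, 0.3808]
eef_rot: [0.707, 0.001, 0.707, -0.001]
wrist_force: [-0.9, -0.4, 0.2]
gripper_width: 0.0639
```

```bash
python3 held.py w8 .24 .122
```

```text
21.9 [0.4496 0.3248 0.3808] [-0.9 -0.4  0.2] 0.06386383538219444
0.24 [0.4487 0.325 ] 6175 0.2376 0.002
0.122 [0.4495 0.3273] 906 0.1205 0.0014
```

View pics/w8.png

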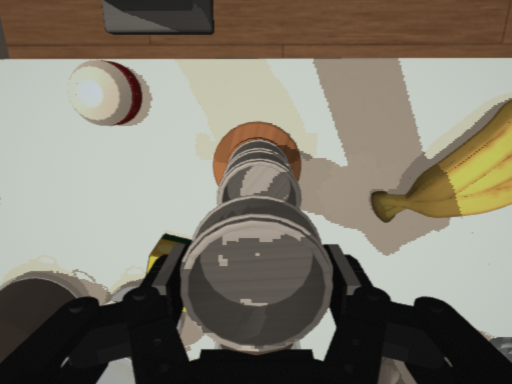

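The shallowest tin is level at (257,280) over a straight stack at (258,180). I lower it by 86 mm.

{"op": "carry_out", "data": {"delta_pos": [[0, 0, -0.03], [0, 0, -0.055], [0, 0, -0.068], [0, 0, -0.072], [0, 0, -0.072], [0, 0, -0.076], [0, 0, -0.08], [0, 0, -0.083], [0, 0, -0.086], [0, 0, -0.088], [0, 0, -0.088], [0, 0, -0.088]], "twist": [[0, 0, 0], [0, 0, 0], [0, 0, 0], [0, 0, 0], [0, 0, 0], [0, 0, 0], [0, 0, 0], [0, 0, 0], [0, 0, 0], [0, 0, 0], [0, 0, 0], [0, 0, 0]]}}

```text
time: 23.15
ee_pos: [0.45, 0.3265, 0.2964]
eef_rot: [0.707, 0.001, 0.707, 0.001]
wrist_force: [-4.8, -3.9, 22.0]
gripper_width: 0.0633
```

{"op": "carry_out", "data": {"delta_pos": [[0, 0, 0.001], [0, 0, 0.001], [0, 0, 0.001], [0, 0, 0.001], [0, 0, 0.001], [0, 0, 0.001]], "twist": [[0, 0, 0], [0, 0, 0], [0, 0, 0], [0, 0, 0], [0, 0, 0], [0, 0, 0]], "hand": 0.085}}

```text
time: 23.75
ee_pos: [0.4489, 0.3265, 0.2935]
eef_rot: [0.707, -0.0, 0.707, 0.0]
wrist_force: [0.4, 0.0, 0.4]
gripper_width: 0.0848
```

{"op": "carry_out", "data": {"delta_pos": [[0, 0, 0.04], [0, 0, 0.08], [0, 0, 0.12], [-0.02, 0, 0.14], [-0.04, 0, 0.14], [-0.04, 0, 0.14], [-0.04, 0, 0.14]], "twist": [[0, 0, 0], [0, 0, 0], [0, 0, 0], [0, 0, 0], [0, 0, 0], [0, 0, 0], [0, 0, 0]]}}

```text
time: 24.45
ee_pos: [0.4089, 0.3265, 0.4336]
eef_rot: [0.707, -0.0, 0.707, 0.0]
wrist_force: [0.5, 0.8, -0.1]
gripper_width: 0.085
```

```bash
python3 chk.py w9 .154
```

```text
24.45 [0.4089 0.3265 0.4336] 0.08497084147220332
(array([0.44982918, 0.32686584]), 1328, np.float64(0.15184984118895956), 0.0013176664353972119)
plane tilt x,y,z [-0.0152 -0.0009  0.1519]
```

{"op": "carry_out", "data": {"delta_pos": [[0.045, -0.34, 0], [0.045, -0.34, 0], [0.045, -0.34, 0], [0.045, -0.34, 0], [0.045, -0.34, 0], [0.045, -0.34, 0], [0.045, -0.34, 0], [0.045, -0.34, 0], [0.045, -0.34, -0.05], [0.045, -0.34, -0.1], [0.045, -0.34, -0.13], [0.045, -0.34, -0.13], [0.045, -0.34, -0.13]], "twist": [[0, 0, 0], [0, 0, 0], [0, 0, 0], [0, 0, 0], [0, 0, 0], [0, 0, 0], [0, 0, 0], [0, 0, 0], [0, 0, 0], [0, 0, 0], [0, 0, 0], [0, 0, 0], [0, 0, 0]], "hand": 0.05}}

```text
time: 25.8
ee_pos: [0.4545, -0.0137, 0.304]
eef_rot: [0.707, -0.0, 0.707, -0.001]
wrist_force: [-0.3, -1.1, 0.1]
gripper_width: 0.0501
```

```bash
python3 - <<'E'
from h import *
s=arm.observe(); print(s["ee_pos"].round(4),s["gripper_width"])
p,W=cloud("wrist"); cv2.imwrite("pics/w10.png",p)
Q=W.reshape(-1,3);Q=Q[np.isfinite(Q).all(1)]
d=np.hypot(Q[:,0]-.479,Q[:,1]+.013)
for lo,hi,r in((.032,.042,.016),(.009,.019,.04)):
    m=(d<r)&(Q[:,2]>lo)&(Q[:,2]<hi); q=Q[m]; c,rr=cv2.minEnclosingCircle((q[:,:2]*1000).astype(np.float32)); print(m.sum(),q.mean(0).round(4),np.round(c,1),round(rr,1),q[:,:2].min(0).round(4),q[:,:2].max(0).round(4))
E
```

```text
[ 0.4545 -0.0137  0.304 ] 0.05006750438614148
342 [ 0.4804 -0.0127  0.0355] [481.2 -12.6] 8.9 [ 0.4727 -0.0214] [ 0.4897 -0.0039]
3274 [ 0.4786 -0.0126  0.0145] [481.4 -12.8] 32.2 [ 0.4496 -0.0443] [0.5126 0.0185]
```

View pics/w10.png

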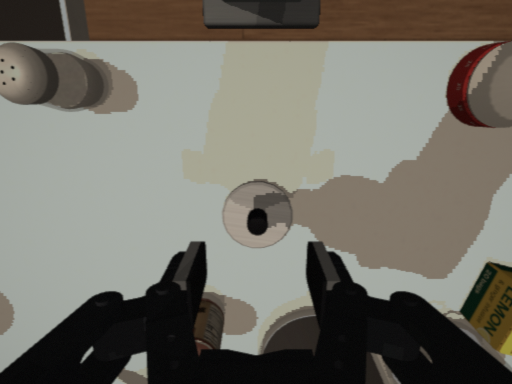

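The lid is at (257,215), knob up, nothing near it. Its centre is (0.481, -0.0127).

{"op": "carry_out", "data": {"delta_pos": [[0.0265, 0, 0], [0.0265, 0, -0.03], [0.0265, 0, -0.06], [0.0265, 0, -0.09], [0.0265, 0, -0.105], [0.0265, 0, -0.112], [0.0265, 0, -0.112], [0.0265, 0, -0.112]], "twist": [[0, 0, 0], [0, 0, 0], [0, 0, 0], [0, 0, 0], [0, 0, 0], [0, 0, 0], [0, 0, 0], [0, 0, 0]]}}

```text
time: 26.65
ee_pos: [0.4814, -0.0135, 0.1931]
eef_rot: [0.708, 0.0, 0.706, 0.0]
wrist_force: [-0.1, 0.2, 0.1]
gripper_width: 0.05
```

{"op": "carry_out", "data": {"delta_pos": [[0, 0, 0], [0, 0, 0], [0, 0, 0], [0, 0, 0], [0, 0, 0], [0, 0, 0], [0, 0, 0], [0, 0, 0], [0, 0, 0], [0, 0, 0]], "twist": [[0, 0, 0], [0, 0, 0], [0, 0, 0], [0, 0, 0], [0, 0, 0], [0, 0, 0], [0, 0, 0], [0, 0, 0], [0, 0, 0], [0, 0, 0]], "hand": 0.005, "squeeze": 45}}

```text
time: 27.65
ee_pos: [0.481, -0.0135, 0.1927]
eef_rot: [0.708, 0.0, 0.707, 0.0]
wrist_force: [-1.2, 1.1, 5.9]
gripper_width: 0.016
```

{"op": "carry_out", "data": {"delta_pos": [[0, 0, 0.04], [0, 0, 0.09], [0, 0, 0.14], [0, 0, 0.19], [0, 0, 0.22], [0, 0, 0.22], [-0.0315, 0.34, 0.22], [-0.0315, 0.34, 0.22], [-0.0315, 0.34, 0.22], [-0.0315, 0.34, 0.22], [-0.0315, 0.34, 0.22], [-0.0315, 0.34, 0.22], [-0.0315, 0.34, 0.22], [-0.0315, 0.34, 0.22], [-0.0315, 0.34, 0.22], [-0.0315, 0.34, 0.22], [-0.0315, 0.34, 0.22]], "twist": [[0, 0, 0], [0, 0, 0], [0, 0, 0], [0, 0, 0], [0, 0, 0], [0, 0, 0], [0, 0, 0], [0, 0, 0], [0, 0, 0], [0, 0, 0], [0, 0, 0], [0, 0, 0], [0, 0, 0], [0, 0, 0], [0, 0, 0], [0, 0, 0], [0, 0, 0]]}}

```text
time: 29.35
ee_pos: [0.4494, 0.3246, 0.4115]
eef_rot: [0.707, 0.001, 0.707, -0.001]
wrist_force: [0.0, 0.9, -0.7]
gripper_width: 0.0156
```

```bash
python3 held.py w11 .154; python3 - <<'E'
from h import *
p,W=cloud("wrist"); Q=W.reshape(-1,3);Q=Q[np.isfinite(Q).all(1)]
m=(np.hypot(Q[:,0]-.45,Q[:,1]-.327)<.04)&(abs(Q[:,2]-.234)<.006);q=Q[m]
print(q.min(0),q.max(0)); A=np.c_[q[:,:2]-[.45,.327],np.ones(len(q))];print(np.linalg.lstsq(A,q[:,2],rcond=None)[0].round(4))
E
```

```text
29.35 [0.4494 0.3246 0.4115] [ 0.   0.9 -0.7] 0.015609657600811797
0.154 [0.4498 0.3275] 832 0.1526 0.0014
[0.41667117 0.29363833 0.22804664] [0.48016815 0.3567655  0.23996855]
[ 0.0108 -0.0005  0.2328]
```

View pics/w11.png

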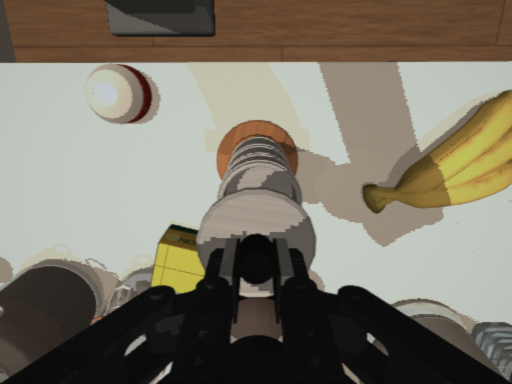

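The lid hangs level from the jaws at (257,235), over the tower at (258,180). I lower it by 74 mm.

{"op": "carry_out", "data": {"delta_pos": [[0.0005, 0, -0.03], [0.0005, 0, -0.05], [0.0005, 0, -0.06], [0.0005, 0, -0.06], [0.0005, 0, -0.064], [0.0005, 0, -0.068], [0.0005, 0, -0.071], [0.0005, 0, -0.074], [0.0005, 0, -0.076], [0.0005, 0, -0.076], [0.0005, 0, -0.076]], "twist": [[0, 0, 0], [0, 0, 0], [0, 0, 0], [0, 0, 0], [0, 0, 0], [0, 0, 0], [0, 0, 0], [0, 0, 0], [0, 0, 0], [0, 0, 0], [0, 0, 0]]}}

```text
time: 30.55
ee_pos: [0.4505, 0.3268, 0.3387]
eef_rot: [0.708, 0.001, 0.707, 0.001]
wrist_force: [-3.6, -1.6, 14.0]
gripper_width: 0.0159
```

{"op": "carry_out", "data": {"delta_pos": [[0, 0, 0.002], [0, 0, 0.002], [0, 0, 0.002], [0, 0, 0.002], [0, 0, 0.002], [0, 0, 0.002], [0, 0, 0.002]], "twist": [[0, 0, 0], [0, 0, 0], [0, 0, 0], [0, 0, 0], [0, 0, 0], [0, 0, 0], [0, 0, 0]], "hand": 0.05}}

```text
time: 31.25
ee_pos: [0.4494, 0.3265, 0.3376]
eef_rot: [0.707, -0.0, 0.707, 0.0]
wrist_force: [-0.4, -0.4, -0.7]
gripper_width: 0.0501
```

{"op": "carry_out", "data": {"delta_pos": [[0, 0, 0.03], [0, 0, 0.07], [0, 0, 0.1], [0, -0.1, 0.1], [0, -0.15, 0.1], [0, -0.2, 0.1], [0, -0.25, 0.1], [0, -0.3, 0.1], [0, -0.3, 0.1], [0, -0.3, 0.1]], "twist": [[0, 0, 0], [0, 0, 0], [0, 0, 0], [0, 0, 0], [0, 0, 0], [0, 0, 0], [0, 0, 0], [0, 0, 0], [0, 0, 0], [0, 0, 0]]}}

```text
time: 32.25
ee_pos: [0.449, 0.0186, 0.4379]
eef_rot: [0.707, 0.004, 0.707, -0.004]
wrist_force: [0.8, -0.2, 0.3]
gripper_width: 0.0503
```

```bash
python3 - <<'E'
from h import *
s=arm.observe(); print(s["time"],s["ee_pos"].round(3),s["wrist_force"].round(1))
for cam in("scene","top"):
    p,W=cloud(cam)
    Q=W.reshape(-1,3);Q=Q[np.isfinite(Q).all(1)]
    m=(np.hypot(Q[:,0]-.45,Q[:,1]-.327)<.02)&(Q[:,2]>.14); q=Q[m]
    k=q[q[:,2]>.17]; print(cam,"knob",k.mean(0).round(4),k[:,2].max().round(4))
    d=Q[(np.hypot(Q[:,0]-.45,Q[:,1]-.327)<.04)&(abs(Q[:,2]-.16)<.006)]; print("disc",len(d),d.min(0).round(3),d.max(0).round(3))
    for z in np.arange(.03,.16,.02):
        d=Q[(np.hypot(Q[:,0]-.45,Q[:,1]-.327)<.04)&(abs(Q[:,2]-z)<.01)]; print(round(z,2),len(d),d[:,:2].min(0).round(3) if len(d) else '',d[:,:2].max(0).round(3) if len(d) else '')
    if cam=="scene": cv2.imwrite("pics/end.png",cv2.resize(p[100:260,130:350],None,fx=3.5,fy=3.5))
    for n in "egg_timer_mid mill_2_mid spice_jar_1_mid tub_1_mid tea_box_mid".split():
        print(n,[np.round(b["location"],3).tolist() for b in arm.boxes_of(cam,n)][:1])
E
```

```text
32.25 [0.449 0.019 0.438] [ 0.8 -0.2  0.3]
scene knob [0.4467 0.3244 0.1786] 0.1847
disc 171 [0.414 0.293 0.154] [0.48  0.357 0.166]
0.03 64 [0.415 0.293] [0.471 0.324]
0.05 71 [0.417 0.294] [0.465 0.344]
0.07 82 [0.415 0.292] [0.474 0.354]
0.09 88 [0.415 0.294] [0.467 0.347]
0.11 89 [0.416 0.294] [0.474 0.349]
0.13 89 [0.416 0.295] [0.467 0.345]
0.15 154 [0.417 0.294] [0.48  0.357]
egg_timer_mid [[0.355, 0.162, 0.037]]
mill_2_mid [[0.351, -0.162, 0.053]]
spice_jar_1_mid [[0.567, -0.075, 0.066]]
tub_1_mid [[0.568, -0.327, 0.068]]
tea_box_mid [[0.555, 0.226, 0.052]]
top knob [0.4501 0.3266 0.1807] 0.1887
disc 304 [0.419 0.295 0.154] [0.481 0.359 0.166]
0.03 40 [0.418 0.292] [0.478 0.339]
0.05 30 [0.419 0.296] [0.467 0.333]
0.07 29 [0.419 0.295] [0.466 0.345]
0.09 37 [0.42  0.295] [0.474 0.34 ]
0.11 29 [0.42  0.297] [0.477 0.323]
0.13 37 [0.419 0.296] [0.473 0.345]
0.15 182 [0.419 0.295] [0.485 0.36 ]
egg_timer_mid [[0.372, 0.164, 0.043]]
mill_2_mid [[0.57, 0.235, 0.054]]
spice_jar_1_mid [[0.578, -0.069, 0.107]]
tub_1_mid [[0.58, -0.321, 0.071]]
tea_box_mid [[0.567, 0.233, 0.057]]
```

View pics/end.png

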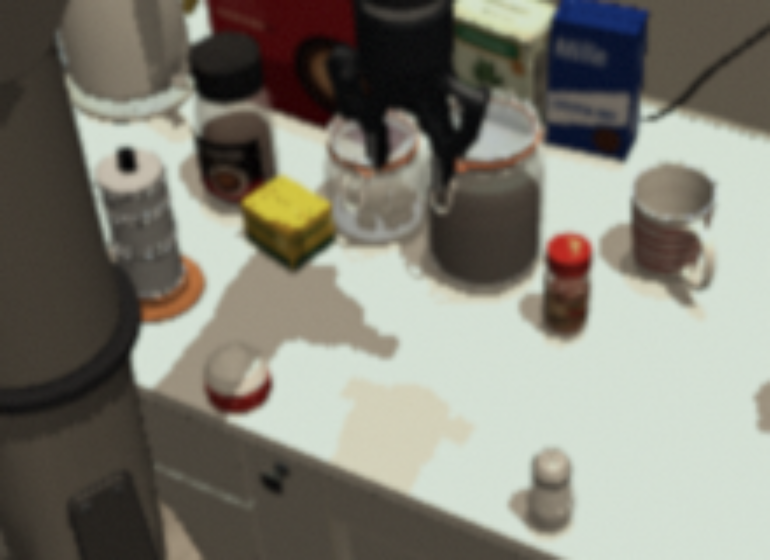

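The tower at (140,230) stands straight, with the lid on and its knob up. The bystanders are in place and the gripper is well clear of everything.

```bash
python3 -c "
from workcell import arm
print(arm.sign_off())"
```

```text
the job is handed in; nothing more can be done
None
```

I built the lunch carrier on the stand in the required order: deepest, middle and shallowest tin, then the lid with its knob up. I handed it in at about 33 s of the 112 s allowed; sign-off gave no verdict.

- **Seating:** The rises measured from pick-up to seated were about 10, 70, 114 and 146 mm, within 0.2 mm of the fully home heights. Each piece met a firm contact force of 14–22 N when pressed home.
- **Straightness:** The rim and lid centres agree to about 2 mm, and the sides line up from bottom to top in both cameras. The final picture shows the tower upright.
- **Bystanders:** In the scene camera all five bystanders are within about 7 mm of where they started, within detector error. The gripper was clear of everything at hand-in.

Some readings disagreed:
- **Top-camera detection:** The last top-camera search for the salt shaker returned the tea box's position, a false match. The scene camera and the picture both show the shaker unmoved.
- **Rim heights:** Wrist depth read the rims 2–3 mm low, with an apparent tilt of about 0.01 rad. I took this as camera bias, because a tin cannot sit lower than fully seated.
- **Knob height:** Single depth points put the knob top at 0.185–0.189 m against 0.181 m expected. I took these as noise.

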